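# Tip a tube into the grinding cradle and flip its hold-down bar over

## Robot

A 6-joint arm with a two-finger parallel gripper is mounted at the origin on the work surface. World frame = base frame: x ahead of the robot, y to its left, z up, the work surface at z = 0. Lengths are in m, angles in rad, forces in N, time in s.
With the tool pointing down it reaches from about 0.25 to 0.775 m from the base axis. Payload 4 kg.
Tool frame: the origin (TCP) lies at the very end of the fingers, on their centre line; the grasp point (between the pads) lies 19 mm behind it; z points along the fingers, y is the direction in which the jaws open and shut (so a half turn about z gives the same grasp; the last joint's range is limited). The gripper opens to 94 mm and grips with 3 to 60 N. Pads are 16 mm wide; open, the fingers measure 119 mm over their backs; the gripper's body (75 mm by 177 mm) begins 78 mm behind the grasp point.
Start: joints at [1.151, 0.087, 1.371, -0, 1.684, -0.103], TCP at [0.171, 0.523, 0.206] pointing down, gripper open.
Joint ranges: [-3.1, 3.1], [-0.76, 2.03], [0.27, 2.55], [-1.08, 4.22], [0.17, 2.65], [-2.57, 2.57]. Speed limits (rad/s): [2.79, 2.79, 3.14, 3.14, 3.14, 3.14].

## Interface

Orientations are given as [roll, pitch, yaw] about the fixed x, y, z axes, in that order (R = Rz(yaw) Ry(pitch) Rx(roll)).
In Python, from bench import robot, cams, models gives the robot as it stands.
- The arm moves only by the tool step_arm, never from a script. Its argument "series" is a list of rows, each a list of 5 numbers: the gripper command: -1 is shut, 1 is fully open, values between are in proportion, then the shift along the tool's x, y, z in mm, then the turn about the tool's z in degrees. A call has 1 to 20 rows; each row is the pose to reach, as a shift and turn from the pose commanded when the call began, along the tool's axes at that moment; what a row does not reach only later rows make up. A row lasts 1/8 s, in which the tool goes at most 62.5 mm and 10.7 degrees, less where a joint would pass 70% of its speed; a pose out of reach is approached as far as the arm can. A call with a gripper value outside its range is refused whole. The fingers move at their own pace and stop on an object; the grip force is fixed at half the most. Time passes only in rows, so rows that repeat a pose let the fingers close. It gives the time, the measured TCP pose, the force and the opening at its end, in the units of the state.
- robot.get_obs(): the state, without advancing time (a new reading comes with each control period).
- cams.snapshot(name): name is "scene" or "top" or "wrist"; returns a dict with "pixels" (400x640x3 uint8, red, green, blue), "fov_y" (degrees; the focal length in pixels is half the picture's height over the tangent of half this angle, whatever the lens; pixels are square), "cx", "cy" (the principal point, pixels), "k1" (the pictures are not rectified: a ray, as slopes to the right and down, at radius r is drawn at 1 + k1 r^2 times it, then the intrinsics apply), "R" (3x3) and "t" (3): a world point X has camera coordinates R X + t. Camera axes: x right, y down, z forward; pixel columns grow to the right and rows downward; lengths in m; the calibration is good to about 2 mm. A picture is of the moment at which its call begins. There is no depth.
- robot.close_job(): hands the job in, once; it reports no verdict.
Trained networks look in a picture, given as the dict that the camera call returned (one of the last four; its "shot" number tells which), for a name from the list of things; names that differ only in an ending like _2 or _b are one class to them, and where a whole thing is asked for, a point or a joint stands for the part that bears it (a point fixed in the world has none). Each returns a list of dicts, best first, with "p" (0 to 1); they miss things now and then, are a little off and sometimes report something else, mostly with a low value. They report only what shows in the picture. A call takes as long as a camera call. They do not tell look-alikes from the thing itself.
- models.find_in(picture, label): "position" ([x, y, z] in m, in world coordinates, good to about 4 mm: the middle of the surface that is visible of it).
- models.pinpoint(picture, label): "position" ([x, y, z] in m, in world coordinates, good to about 4 mm: a listed point, or the origin of a listed thing).
The state is a dict: "time": time; "joint_positions": joint angles; "qvel": joint speeds; "joint_torque": joint torques, N m; "tool_pos": TCP position; "ee_rot": TCP orientation; "wrist_force": force on the tool from outside, world axes, zero at the start; "wrist_torque": the same for the moment, N m; "width": finger opening in m.
Only numpy, scipy, OpenCV 4.12 (cv2) and the standard library are available. Lean on these libraries where they do the work, as an engineer would, in place of code of your own. Each camera call takes 0.05 s, during which the arm holds its last target. There are 200 camera calls.

## Task

The steel tube stands on end in the channel of the grinding cradle: with a gentle push near its top, tip it over so that it lies down along the channel; do not grip or lift it. Then flip the raised hold-down bar over by pushing it, all the way down onto the lying tube. Leave everything else on the bench where it is.

Things in the scene. Friction and masses are not known exactly. Their poses are not given: they have to be found in the camera images.
- cradle: Grey steel grinding cradle fixed to the bench, 235 mm long (x) by 124 mm wide (y, -56 to 68 mm), turned differently each time. Origin: on the bench surface under the middle of its channel; z up, x along the channel from the foot stop (low, where the tube stands) to the end stop.
- channel_floor (a point): Middle of the channel's rubber floor, 10 mm above the cradle's origin. The channel is 66 mm wide (y) and 215 mm long (x) inside; its 6 mm side rails and the end stop at +x rise to 36 mm above the bench, the 8 mm thick foot stop at -x only to 24 mm.
- tube: Loose steel tube, its ends closed by flush dark rubber plugs, a cylinder 60 mm in diameter, 130 mm long, 0.4 to 0.75 kg, standing near the foot stop, its top 140 mm above the bench. Origin: centre of the end it stands on; z along its axis, up at the start. Pushed 115 mm above the bench towards the cradle's +x (about 2 N) it tips and falls by itself beyond 25 degrees.
- tube_center (a point): Middle of the tube, on its axis: 75 mm above the bench when it stands, 40 mm when it lies on the channel floor.
- hold_bar (a joint): Angle of the hold-down bar, rad: 0 = level across the channel, on the lying tube; 1.57 = upright; starts at 1.5 to 2.05 (2.1 at most, leaning away from the channel). Stiff friction hinge (0.22 N m): it stays where it is left and must be pushed all the way. The bar is flat steel, 24 mm wide (along the cradle's x), 12 mm thick, 115 mm long from the hinge axis.
- bar_hinge (a point): Middle of the bar's hinge axis, at x 50, y 52, z 76 mm of the cradle; the axis runs along the cradle's x through the middle of the bar's thickness. At angle q the bar points from here along -cos(q) of the cradle's y and +sin(q) up. Two hinge lugs, 18 mm wide in y, stand beside the bar to 86 mm above the bench.
- bar_tip (a point): Free end of the bar, on its middle line, 115 mm from the hinge axis.
- jar: Glass jar with a steel lid, 68 mm across, 90 mm tall. Bystander, loose. Origin: centre of its underside.
- bush: Flanged brass bush, 48 mm across, 35 mm tall. Bystander, loose. Origin: centre of its underside.
- file_brush: Hand brush lying flat, handle to its -x. Bystander, loose. Origin: centre of its underside.
- drum_ring: Dark steel ring lying flat, 90 mm across, 22 mm high. Bystander, loose. Origin: centre of its underside.
- spray: Spray can, 52 mm across, 150 mm tall. Bystander, loose. Origin: centre of its underside.
- wrench: Open-ended wrench lying flat. Bystander, loose. Origin: centre of its underside.
- offcut: Flat aluminium offcut, 90 x 40 x 20 mm. Bystander, loose. Origin: centre of its underside.
Not all that is in view belongs to the job. Leave any green look-alike of the tube alone.

How it is judged:
On the way, in this order (a step that is already met when the one before it is completed fails the run):
1. the tube lies in the channel (angle between tube's own z axis and vertical between 1.48 and 1.66 rad and x of tube_center in the frame of cradle between 0 and 0.055 m and y of tube_center in the frame of cradle between -0.012 and 0.012 m and z of tube_center in the frame of cradle between 0.032 and 0.048 m), for 0.3 s.
2. the hold-down bar is down on the lying tube (all of step 1 and value of joint hold_bar below 0.08 rad), for 0.2 s.
At the end, for the whole second after the job is handed in: The tube lies at rest along the channel on its floor (axis within about 5 degrees of level, its middle within 12 mm of the channel's centre line and 0 to 55 mm towards the end stop from the cradle's middle, 32 to 48 mm high), and the hold-down bar is down on it (hold_bar below 0.08 rad) (all of step 2 and linear speed of tube below 0.02 m/s and angular speed of tube below 0.2 rad/s); the robot touches nothing.
It fails at once if the tube is lifted (its middle more than 95 mm above the bench) (height (world z) of tube_center above 0.095 m).
It fails at once if the tube is gripped or shoved hard (more than 25 N from the fingers) (contact force between the fingers and tube above 25 N).
It fails at once if a bystander is moved more than 30 mm (distance of any of jar, bush, file_brush, drum_ring, spray, wrench, offcut from where it was at the start of the episode above 0.03 m).
It also fails if it takes over 48 s, if anything falls off the work surface, if the arm or the gripper's body presses on something with over 40 N, if the wrist force passes 120 N, or if a joint passes its speed limit or range.

## Working session

There is one attempt and no reset: what is moved stays moved. The work goes in short steps, Python scripts to look and compute and a tool call to move; the robot and the scene stay as the last step left them, time stands still between calls to the robot, and variables do not carry over. Pictures are saved under pics/ and viewed, about 8 in all and at most 12, crops included, and the job is handed in when it is done.

Besides the shell and the picture viewer there is one more tool, called after "Emit:" as name(argument=value, ...) on one line, values as JSON. step_arm: Moves the arm, as the interface text tells. Its arguments: {"type":"object","properties":{"series":{"type":"array","items":{"type":"array","items":{"type":"number"}}}},"required":["series"]}

```bash
mkdir -p pics
python3 - <<'E'
from bench import robot,cams,models
import cv2,numpy as np
o=robot.get_obs();print(o['time'],o['tool_pos'],o['ee_rot'],o['width'])
for n in("scene","top"):
    s=cams.snapshot(n);cv2.imwrite(f"pics/{n}0.png",s["pixels"][:,:,::-1])
    print(n,s["t"],s["fov_y"])
    for l in("cradle","channel_floor","tube","tube_center","bar_hinge","bar_tip","jar","bush","file_brush","drum_ring","spray","wrench","offcut"):
        print(l,[(np.round(d["position"],3).tolist(),round(d["p"],2)) for d in models.pinpoint(s,l)[:3]])
E
```

```text
0.0 [0.17113998 0.5221121  0.20432172] [-3.13942427e+00 -2.08653522e-04  2.82473973e+00] 0.09416989267648254
scene [ 0.45922655 -0.21740797  1.41958575] 51.35081606713773
cradle [([0.57, 0.084, -0.002], 0.75)]
channel_floor [([0.568, 0.089, 0.008], 0.87)]
tube [([0.569, 0.022, 0.015], 0.64), ([0.448, -0.068, -0.003], 0.62)]
tube_center [([0.453, -0.063, 0.065], 0.81), ([0.572, 0.023, 0.074], 0.79), ([0.507, -0.473, -0.001], 0.3)]
bar_hinge [([0.518, 0.137, 0.073], 0.71), ([0.485, 0.287, 0.001], 0.71), ([0.568, 0.084, -0.006], 0.69)]
bar_tip [([0.466, 0.144, 0.177], 0.7), ([0.481, 0.288, 0.003], 0.54)]
jar [([0.667, 0.245, -0.001], 0.71)]
bush [([0.657, -0.084, -0.003], 0.76)]
file_brush [([0.727, 0.088, 0.002], 0.76)]
drum_ring [([0.483, 0.287, 0.002], 0.69)]
spray [([0.464, 0.404, 0.001], 0.65)]
wrench [([0.508, -0.474, 0.002], 0.5)]
offcut [([0.55, 0.434, 0.002], 0.65), ([0.506, -0.473, 0.0], 0.55)]
top [-4.75500317e-04  5.88634053e-01  1.52905760e+00] 45.600176284774065
cradle [([0.566, 0.087, -0.002], 0.92)]
channel_floor [([0.563, 0.084, 0.007], 0.83)]
tube [([0.569, 0.02, 0.01], 0.82), ([0.449, -0.072, -0.003], 0.79)]
tube_center [([0.519, 0.14, 0.078], 0.71), ([0.567, 0.022, 0.076], 0.65), ([0.447, -0.068, 0.067], 0.61)]
bar_hinge [([0.519, 0.142, 0.078], 0.57)]
bar_tip [([0.55, 0.429, -0.001], 0.6), ([0.463, 0.14, 0.173], 0.58)]
jar [([0.482, 0.288, -0.0], 0.7), ([0.665, 0.249, 0.0], 0.56)]
bush [([0.658, -0.086, -0.002], 0.5)]
file_brush [([0.722, 0.085, 0.002], 0.58)]
drum_ring [([0.483, 0.288, 0.0], 0.67)]
spray [([0.461, 0.404, -0.0], 0.75)]
wrench [([0.5, -0.479, -0.002], 0.77)]
offcut [([0.552, 0.43, -0.003], 0.94)]
```

View images.

Run:
```python
import cv2,numpy as np
from bench import cams
s=cams.snapshot("top");c=s
def proj(X):
    p=s["R"]@np.array(X)+s["t"];u=p[:2]/p[2];r2=u@u;f=200/np.tan(np.radians(s["fov_y"]/2))
    return u*(1+s["k1"]*r2)*f+[s["cx"],s["cy"]]
C=np.array([.567,.086])
im=s["pixels"][:,:,::-1].copy()
big=cv2.resize(im,None,fx=3,fy=3,interpolation=cv2.INTER_CUBIC)
for yaw,col in((86,(0,0,255)),(90,(0,255,0))):
    a=np.radians(yaw);R=np.array([[np.cos(a),-np.sin(a)],[np.sin(a),np.cos(a)]])
    P=[proj([*(C+R@np.array(q)),.036]) for q in((-.1175,-.039),(.1175,-.039),(.1175,.039),(-.1175,.039))]
    cv2.polylines(big,[np.int32(np.array(P)*3+1)],True,col,1)
u=proj([.567,.086,.04])*3;print(u/3)
x,y=int(u[0]-400),int(u[1]-280)
x=max(x,0);y=max(y,0)
cv2.imwrite("pics/crop1.png",big[y:y+560,x:x+800]);print(x,y,s["R"])
```

```text
[289.35441184 203.90589735]
468 331 [[-0.01244345 -0.99991345 -0.00427283]
 [-0.99762585  0.01270421 -0.06768498]
 [ 0.06773341  0.00342045 -0.99769759]]
```

View pics/crop1.png

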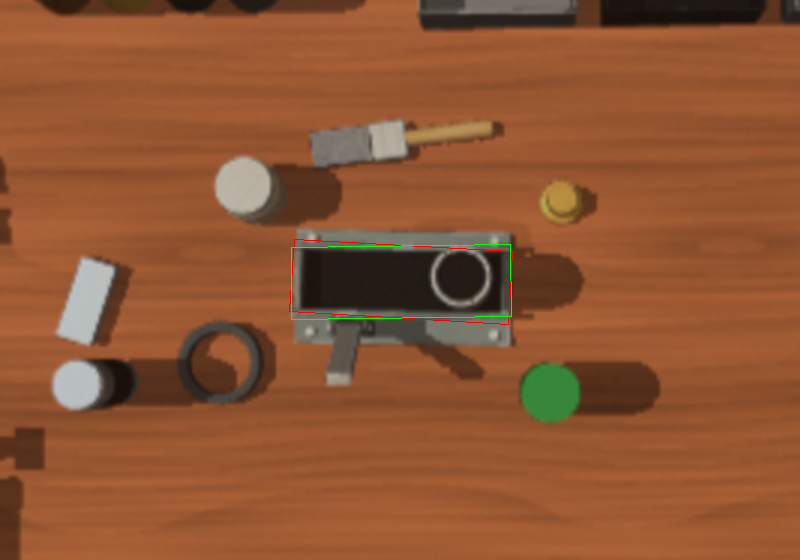

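View pics/scene0.png

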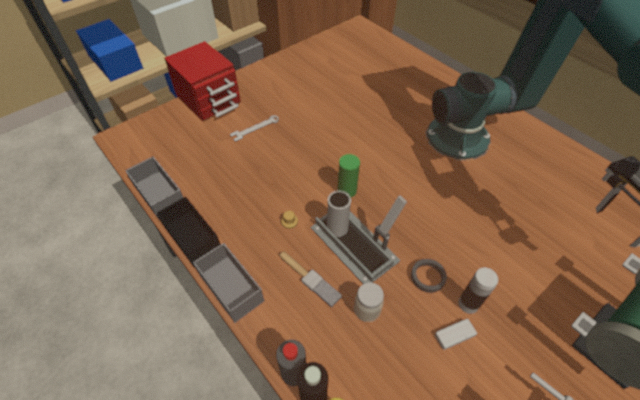

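Crop1 shows the grey tube in the cradle channel at (460,277) and a green cylinder outside it at (550,393). The grey one is the tube because it is steel and stands in the channel by the foot stop; the green one is the look-alike. The bar at (342,350) leans outward. Cradle yaw is about 88°, with its origin near (0.568, 0.086).

I'll go behind the tube, high, with tool y along cradle x and the fingers shut.

Emit:
step_arm(series=[[-1, 0, 0, -26, 0], [-1, -552, -421, -26, -16.2], [-1, -552, -421, -26, -16.2], [-1, -552, -421, -26, -16.2], [-1, -552, -421, -26, -16.2], [-1, -552, -421, -26, -16.2], [-1, -552, -421, -26, -16.2], [-1, -552, -421, -26, -16.2], [-1, -552, -421, -26, -16.2], [-1, -552, -421, -26, -16.2], [-1, -552, -421, -26, -16.2], [-1, -552, -421, -26, -16.2], [-1, -552, -421, -26, -16.2], [-1, -552, -421, -26, -16.2], [-1, -552, -421, -26, -16.2], [-1, -552, -421, -26, -16.2]])

```text
time: 3.45
tool_pos: [0.5643, -0.0479, 0.2321]
ee_rot: [3.141, 0.001, 3.11]
wrist_force: [-1.0, -0.1, 0.2]
width: 0.0007
```

Emit:
step_arm(series=[[-1, 0, 0, 60, 0], [-1, 0, 0, 117, 0], [-1, 0, 6, 117, 0], [-1, 0, 12, 117, 0], [-1, 0, 17, 117, 0], [-1, 0, 21, 117, 0], [-1, 0, 25, 117, 0], [-1, 0, 29, 117, 0], [-1, 0, 33, 117, 0], [-1, 0, 37, 117, 0], [-1, 0, 41, 117, 0], [-1, 0, 45, 117, 0], [-1, 0, 49, 117, 0]])

```text
time: 5.08
tool_pos: [0.5664, 0.0, 0.1144]
ee_rot: [3.141, -0.0, 3.108]
wrist_force: [-0.6, -1.7, 2.2]
width: 0.0004
```

Run:
```python
from bench import cams
import cv2
s=cams.snapshot("scene");cv2.imwrite("pics/s1.png",cv2.resize(s["pixels"][130:330,240:480,::-1],None,fx=3,fy=3))
```

```text
(no output)
```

View pics/s1.png

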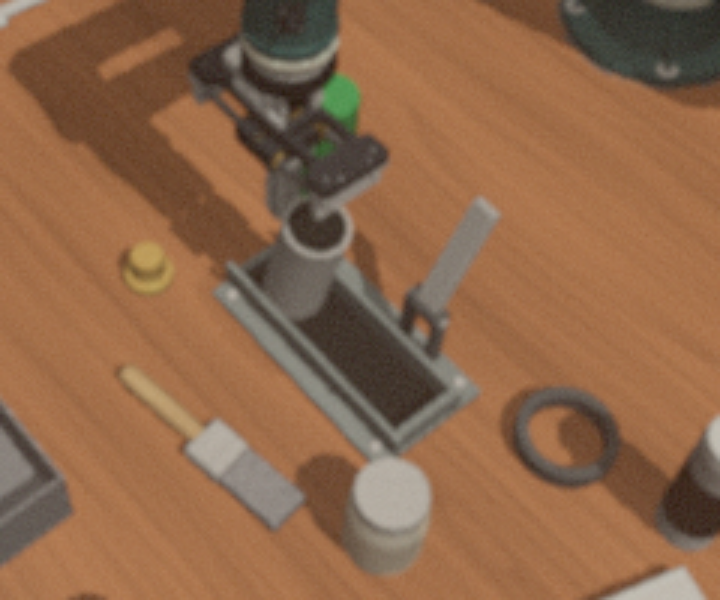

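The picture shows the tube tipping properly: its top at (318,228) leans along the channel and its base at (300,310) holds. I'll keep going slowly.

Emit:
step_arm(series=[[-1, 0, 4, 0, 0], [-1, 0, 8, 0, 0], [-1, 0, 12, 0, 0], [-1, 0, 16, 0, 0], [-1, 0, 20, 0, 0], [-1, 0, 24, 0, 0], [-1, 0, 28, 0, 0], [-1, 0, 32, 0, 0], [-1, 0, 32, 0, 0], [-1, 0, 32, -40, 0], [-1, 0, 32, -100, 0], [-1, 0, 32, -100, 0]])

```text
time: 6.62
tool_pos: [0.5704, 0.0314, 0.2214]
ee_rot: [-3.141, 0.013, 3.107]
wrist_force: [0.1, -0.2, -0.1]
width: 0.0003
```

```bash
cat > look.py <<'E'
from bench import robot,cams,models
import cv2,numpy as np,sys
C=np.array([.568,.0855]);a=np.radians(88)
D=np.array([np.cos(a),np.sin(a)]);N=np.array([-D[1],D[0]])
def loc(p): v=np.array(p[:2])-C; return np.round([v@D*1e3,v@N*1e3,p[2]*1e3]).tolist()
print("tcp",loc(robot.get_obs()["tool_pos"]))
for n in("scene","top"):
    s=cams.snapshot(n)
    for l in("cradle","channel_floor","tube_center","bar_hinge","bar_tip"):
        print(n,l,[(loc(d["position"]),round(d["p"],2)) for d in models.pinpoint(s,l)[:3]])
    if n==sys.argv[2]:cv2.imwrite(f"pics/{sys.argv[1]}.png",cv2.resize((s["pixels"][130:330,240:480] if n=="scene" else s["pixels"][110:310,170:410])[:,:,::-1],None,fx=3,fy=3))
E
python3 look.py s2 top
```

```text
tcp [-54.0, -4.0, 221.0]
scene cradle [([8.0, -157.0, 1.0], 0.75), ([1.0, -1.0, -4.0], 0.7), ([32.0, -4.0, 39.0], 0.6)]
scene channel_floor [([2.0, -0.0, 9.0], 0.85)]
scene tube_center [([31.0, 1.0, 40.0], 0.96), ([-153.0, 115.0, 64.0], 0.7)]
scene bar_hinge [([51.0, 49.0, 74.0], 0.94)]
scene bar_tip [([54.0, 104.0, 181.0], 0.81), ([344.0, 26.0, 1.0], 0.44)]
top cradle [([-0.0, 2.0, -0.0], 0.68)]
top channel_floor [([4.0, 5.0, 9.0], 0.74)]
top tube_center [([34.0, 0.0, 40.0], 0.78), ([53.0, 106.0, 176.0], 0.73), ([-157.0, 112.0, 66.0], 0.58)]
top bar_hinge [([52.0, 50.0, 78.0], 0.77)]
top bar_tip [([52.0, 105.0, 175.0], 0.44)]
```

View pics/s2.png

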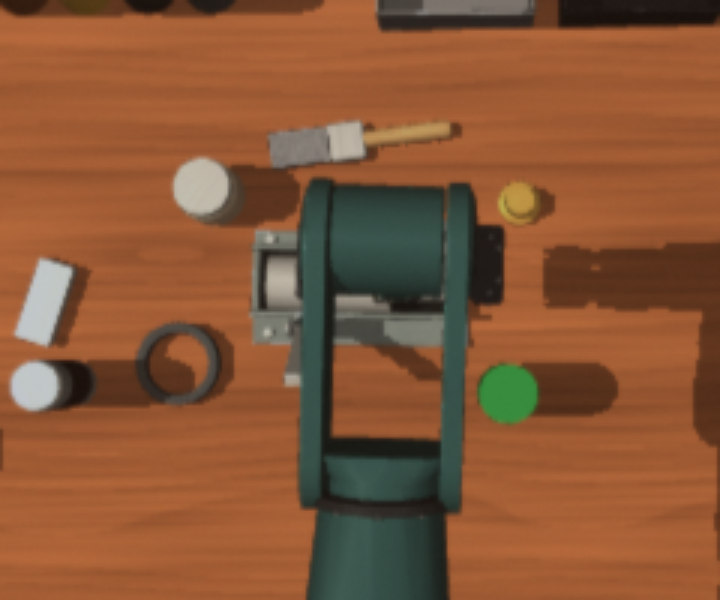

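The tube now lies at about (32, 0, 40) mm in the cradle frame. Next I'll go outside the bar at cradle (51, 150).

Emit:
step_arm(series=[[-1, 0, 0, -15, 0], [-1, 154, 105, -15, 0], [-1, 154, 105, -15, 0], [-1, 154, 105, -15, 0], [-1, 154, 105, -15, 0], [-1, 154, 105, -15, 0], [-1, 154, 105, 30, 0], [-1, 154, 105, 64, 0], [-1, 154, 105, 64, 0], [-1, 154, 105, 64, 0]])

```text
time: 8.48
tool_pos: [0.4187, 0.1414, 0.1519]
ee_rot: [3.141, 0.002, 3.106]
wrist_force: [0.1, -1.2, 0.1]
width: 0.0006
```

```bash
python3 look.py s3 scene
```

```text
tcp [51.0, 151.0, 152.0]
scene cradle [([1.0, -5.0, -2.0], 0.64)]
scene channel_floor [([2.0, 0.0, 9.0], 0.76)]
scene tube_center [([-153.0, 116.0, 65.0], 0.9), ([33.0, 0.0, 38.0], 0.79)]
scene bar_hinge [([49.0, 53.0, 77.0], 0.89)]
scene bar_tip [([54.0, 107.0, 178.0], 0.8), ([-26.0, 1.0, 44.0], 0.73), ([51.0, 52.0, 77.0], 0.58)]
top cradle [([0.0, 3.0, 0.0], 0.71)]
top channel_floor [([2.0, 2.0, 9.0], 0.7)]
top tube_center [([-158.0, 113.0, 63.0], 0.87), ([34.0, 5.0, 43.0], 0.69)]
top bar_hinge [([50.0, 51.0, 78.0], 0.71), ([2.0, 2.0, 12.0], 0.61)]
top bar_tip [([52.0, 106.0, 175.0], 0.68)]
```

View pics/s3.png

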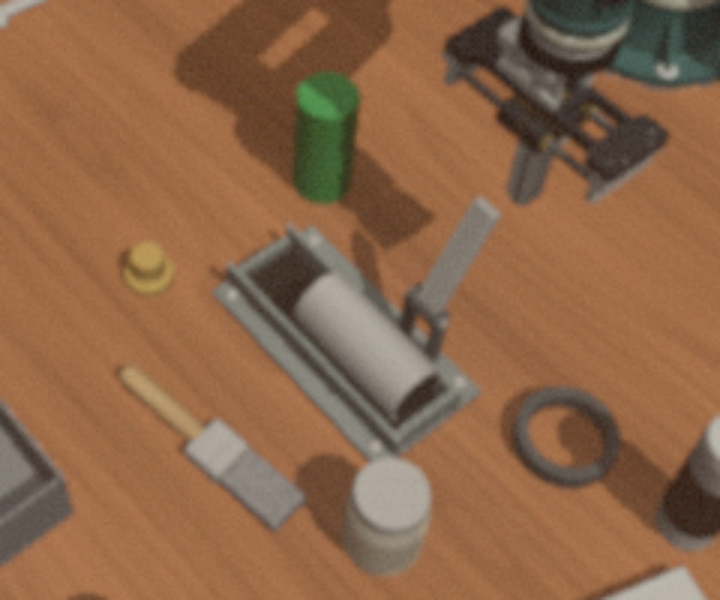

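The tube lies in the channel at (365,345), and the fingers at (525,175) are outside the bar, whose tip is at (485,210). I'll push the bar past upright and along its arc, stopping before the end.

Emit:
step_arm(series=[[-1, -20, 0, 0, 0], [-1, -30, 0, 0, 0], [-1, -40, 0, 0, 0], [-1, -50, 0, 0, 0], [-1, -60, 0, 0, 0], [-1, -70, 0, 0, 0], [-1, -80, 0, 0, 0], [-1, -90, 0, 0, 0], [-1, -100, 0, 1, 0], [-1, -112, 0, 1, 0], [-1, -120, 0, 4, 0], [-1, -129, 0, 7, 0], [-1, -137, 0, 11, 0], [-1, -146, 0, 17, 0], [-1, -154, 0, 24, 0], [-1, -160, 0, 32, 0], [-1, -167, 0, 41, 0], [-1, -167, 0, 41, 0]])

```text
time: 11.32
tool_pos: [0.5847, 0.1359, 0.1084]
ee_rot: [-3.141, 0.0, 3.107]
wrist_force: [0.0, 0.3, -0.4]
width: 0.0004
```

```bash
python3 look.py s4 scene|grep -v -e cradle -e floor
```

```text
tcp [51.0, -15.0, 108.0]
scene tube_center [([32.0, -4.0, 42.0], 0.9), ([-154.0, 112.0, 67.0], 0.72)]
scene bar_hinge [([52.0, 49.0, 75.0], 0.76), ([4.0, 1.0, 11.0], 0.41)]
scene bar_tip [([53.0, -55.0, 114.0], 0.71)]
top tube_center [([-158.0, 112.0, 69.0], 0.6), ([33.0, 0.0, 39.0], 0.52)]
top bar_hinge [([50.0, 48.0, 79.0], 0.97), ([0.0, 3.0, -1.0], 0.21)]
top bar_tip []
```

View pics/s4.png

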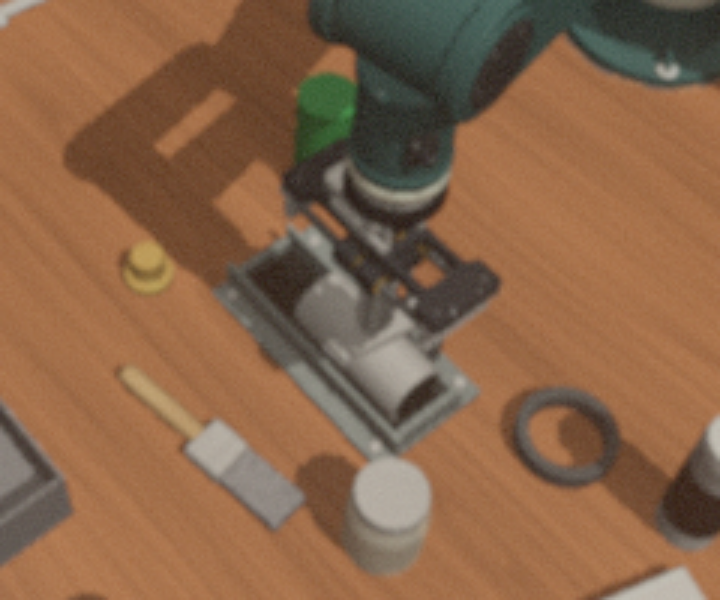

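The bar is at about 20°, tip near (345,350), following the plan. I'll press it down the rest of the way.

Emit:
step_arm(series=[[-1, -3, 0, 7, 0], [-1, -6, 0, 14, 0], [-1, -8, 0, 20, 0], [-1, -9, 0, 25, 0], [-1, -9, 0, 28, 0], [-1, -9, 0, 30, 0], [-1, -9, 0, 30, 0], [-1, -9, 0, 30, 0]])

```text
time: 12.92
tool_pos: [0.5931, 0.1357, 0.082]
ee_rot: [3.142, 0.001, 3.108]
wrist_force: [-4.9, 0.0, 8.1]
width: 0.0007
```

Emit:
step_arm(series=[[-1, 0, 0, 1.5, 0], [-1, 0, 0, 3, 0], [-1, 0, 0, 3, 0], [-1, 0, 0, 3, 0]])

```text
time: 13.42
tool_pos: [0.5932, 0.1358, 0.0818]
ee_rot: [3.141, 0.003, 3.108]
wrist_force: [-9.0, -1.0, 18.0]
width: 0.0003
```

The bar is on a hard stop: force rose from 8 to 18 N with only 0.2 mm of motion. I'll retreat straight up and check.

Emit:
step_arm(series=[[-1, 0, 0, -20, 0], [-1, 0, 0, -80, 0], [-1, 0, 0, -140, 0], [-1, -30, 0, -150, 0], [-1, 150, -150, -150, 0], [-1, 150, -150, -150, 0], [-1, 150, -150, -150, 0], [-1, 150, -150, -150, 0], [-1, 150, -150, -150, 0]])

```text
time: 14.55
tool_pos: [0.4367, -0.0105, 0.227]
ee_rot: [-3.141, 0.002, 3.104]
wrist_force: [-0.1, -0.0, 0.9]
width: 0.0006
```

```bash
python3 look.py s5 scene|grep -v -e cradle -e floor
python3 - <<'E'
from bench import cams,models
import numpy as np
for n in("scene","top"):
    s=cams.snapshot(n)
    for l in("jar","bush","file_brush","drum_ring","spray","wrench","offcut"):
        print(n,l,[np.round(d["position"],3).tolist() for d in models.pinpoint(s,l)[:1]])
E
```

```text
tcp [-100.0, 128.0, 227.0]
scene tube_center [([-152.0, 114.0, 66.0], 0.9), ([32.0, -0.0, 39.0], 0.57)]
scene bar_hinge [([54.0, 54.0, 76.0], 0.81), ([3.0, -1.0, 11.0], 0.72), ([-562.0, 43.0, -0.0], 0.3)]
scene bar_tip [([56.0, -64.0, 74.0], 0.88)]
top tube_center [([34.0, 4.0, 41.0], 0.87), ([-154.0, 115.0, 67.0], 0.62)]
top bar_hinge [([48.0, 52.0, 78.0], 0.64)]
top bar_tip [([54.0, -61.0, 73.0], 0.57)]
scene jar [[0.668, 0.248, -0.002]]
scene bush [[0.653, -0.086, -0.002]]
scene file_brush [[0.727, 0.09, 0.001]]
scene drum_ring [[0.483, 0.29, 0.004]]
scene spray [[0.461, 0.402, 0.003]]
scene wrench [[0.507, -0.472, 0.002]]
scene offcut []
top jar [[0.667, 0.247, -0.001]]
top bush [[0.656, -0.086, 0.002]]
top file_brush [[0.729, 0.086, 0.004]]
top drum_ring [[0.485, 0.288, -0.002]]
top spray [[0.462, 0.401, -0.0]]
top wrench [[0.502, -0.478, -0.0]]
top offcut [[0.503, -0.477, -0.003]]
```

View pics/s5.png

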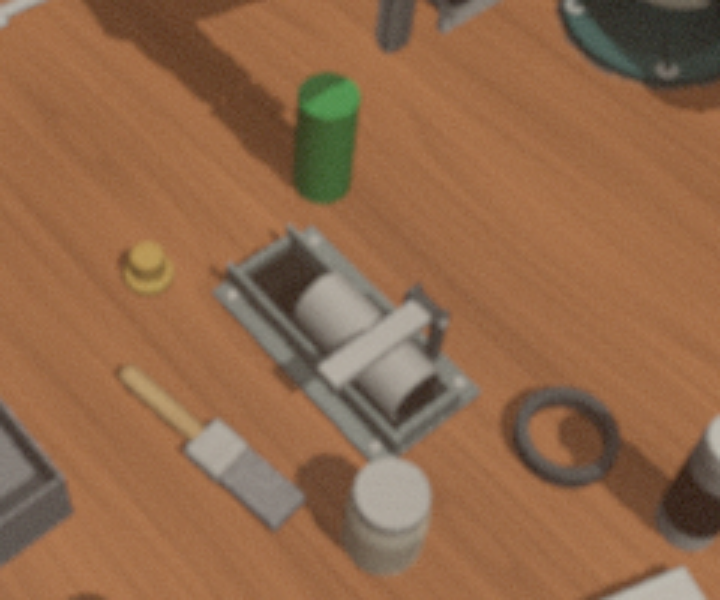

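The bar lies level across the tube (tip at (335,375), hinge at (430,310)), and the robot is clear.

```bash
python3 -c "
from bench import robot
print(robot.close_job(),robot.get_obs()['time'])"
```

```text
the job is handed in; nothing more can be done
the job is handed in; nothing more can be done
```

I tipped the grey tube over along the channel with a slow push near its top, then pushed the hold-down bar over and pressed it down onto the tube. The job was handed in shortly after 14.6 s, well inside the 48 s limit; it reports no verdict.

**Tube:** the last check put its middle at about x 32–34, y 0–4, z 39–41 mm in the cradle frame, inside the limits.

**Bar:** its tip measured 73–74 mm high against a hinge at 76–78 mm, so it is about level. When I pressed 3 mm further, the force rose from 8 to 18 N and the bar moved only 0.2 mm, so it is resting on the tube or its stop.

**Bystanders:** six of the seven measured within about 7 mm of where they started, which is roughly the detector's error. The offcut is unconfirmed: the scene view missed it, and the top view reported it at the wrench's position. The arm started at that end of the bench but stayed at least about 0.2 m above it and never worked near it.

The robot was well clear of everything at hand-in.

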